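# Lock a telescopic rack leg with its T-handled pin

## Robot

A 6-joint arm with a two-finger parallel gripper is mounted at the origin on the work surface. World frame = base frame: x ahead of the robot, y to its left, z up, the work surface at z = 0. Lengths are in m, angles in rad, forces in N, time in s.
With the tool pointing down it reaches from about 0.275 to 0.775 m from the base axis. Payload 14.6 kg.
Tool frame: the origin (TCP) lies midway between the tips of the shut fingers; the grasp point (between the pads) lies 19 mm behind it; z points along the fingers, y is the line along which they close (so a half turn about z gives the same grasp; the last joint's range is limited). The gripper opens to 85 mm and grips with 20 to 120 N. Pads are 22 mm wide; open, the fingers measure 114 mm over their backs; the gripper's body (76 mm by 85 mm) begins 54 mm behind the grasp point. The pads swing forward as they close: fully open they stand 13 mm farther back than shut.
Start: joints at [-1.367, 0.263, -0.048, 1.259, 0, 1.415], TCP at [0.184, -0.492, 0.194] pointing down, gripper open.
Joint ranges: [-2.65, 2.65], [-0.89, 1.7], [-1.18, 1.37], [-2.13, 2.11], [-1.35, 1.29], [-3.14, 3.14]. Speed limits (rad/s): [1.89, 1.89, 2.57, 2.79, 3.14, 3.14].

## Interface

Orientations are given as a rotation vector (axis times angle).
In Python, from rig import r gives the robot as it stands.
- The arm moves only by the tool apply_moves, never from a script. Its argument "series" is a list of rows, each a list of 3 entries, a list of its own where there are three numbers: the shift along the tool's x, y, z in m, then the turn about the tool's z in degrees, then the closure, from 0 (fully open) to 1 (shut). In form: [[[dx, dy, dz], yaw, fingers], ...]. A call has 1 to 12 rows; each row shifts and turns the commanded pose from where the row before left it, along the tool's axes as they then stand; what a row does not reach is not made up. A row lasts 1/12 s, in which the tool goes at most 41.7 mm and 7.16 degrees, less where a joint would pass 70% of its speed; a pose out of reach is approached as far as the arm can. A call with a gripper value outside its range is refused whole. The fingers move at their own pace and stop on an object; "grip_force" is the grip in N (left out, the last holds). Time passes only in rows, so rows that do not move let the fingers close. It gives the time, the measured TCP pose, the force, the opening and the grip force at its end, in the units of the state.
- r.sense(): the state, without advancing time (a new reading comes with each control period).
- r.grab_frame(name): name is "side" or "top"; returns a dict with "pixels" (420x560x3 uint8, red, green, blue), "fov_y" (degrees; the focal length in pixels is half the picture's height over the tangent of half this angle, whatever the lens; pixels are square), "cx", "cy" (the principal point, pixels), "origin" and "rotation" of the camera in the world. Camera axes: x right, y up, looking along -z (the intrinsics and any distortion apply to the point x, -y, -z); pixel columns grow to the right and rows downward; lengths in m; the calibration is good to about 2 mm. A picture is of the moment at which its call begins. There is no depth.
- r.hand_in(): hands the job in; it is judged then, once.
The state is a dict: "t": time; "qpos": joint angles; "qvel": joint speeds; "tau": joint torques, N m; "ee_pos": TCP position; "eef_rot": TCP orientation; "wrist_force": force on the tool from outside, world axes, zero at the start; "ft_torque": the same for the moment, N m; "finger_gap": finger opening in m; "finger_force": force on a finger pad.
Only numpy, scipy, OpenCV 4.12 (cv2) and the standard library are available. Lean on these libraries where they do the work, as an engineer would, in place of code of your own. Each camera call takes 0.05 s, during which the arm holds its last target. There are 200 camera calls.

## Task

Take the T-handled locking pin out of the wooden pin block and lock the telescopic rack leg with it: put it upright through the slot in the top of the grey outer leg and into the round hole of the inner leg, which lies somewhere along the slot and has to be felt for, and push it fully home until its collar rests on the outer leg. Feel gently, never ram the pin against the leg, leave the other two pins standing in the block, and let go of the pin.

Things in the scene. Friction and masses are not known exactly. Their poses are not given: they have to be found in the camera images.
- leg: telescopic rack leg lying fixed on the bench: grey steel outer box section 300 long (its x) x 80 wide (y) x 90 high, origin at the centre of its underside, z up. Its top wall, 6 thick with the top face at z = 90 mm, has a slot 64 long (x) x 16 wide (y), centred over the origin. A bare steel inner leg slides inside it and sticks out at the +x end
- slot (a point): centre of the slot's mouth, on the leg's top face, axes as the leg. The inner leg's top wall, 8 thick, shows in the slot 8 mm below this point and has one round hole of diameter 13.6 mm, on the slot's centre line (y = 0). How far the inner leg is pulled out is not measured: the hole's centre lies anywhere from x = -22 to +22 mm. It is hollow 70 mm deep below the hole
- pin_block: fixed wooden block 60 (x) x 200 (y) x 50 high, origin at the centre of its underside, with three round holes of diameter 13.5 mm, 45 deep, at y = -62, 0 and +62 mm, each holding one steel pin upright with its tip 5 mm above the bench
- t_pin: the locking pin: plain steel, 125 long overall, standing upright. Round shank 12 in diameter and 75 long with a 2 mm chamfer at the tip, then a round collar 26 in diameter (z = 75 to 81 mm), a neck 12 in diameter (to z = 95), and a flat T handle 14 thick (x) x 44 wide (y) x 30 high (z = 95 to 125). Origin at the tip, z up along the shank; 160 g
- t_pin_tip (a point): tip of the T-handled pin (its origin)
- t_pin_handle (a point): centre of its T handle, 110 mm above the tip: grasp here across the 14 mm thickness (pin's x)
- knob_pin: another steel pin in the block, with a ball knob 32 in diameter, 104 long overall; origin at the tip; leave it
- hex_bolt: a steel bolt in the block, with a hexagon head 26 wide, 75 long overall; origin at the tip; leave it

How it is judged:
By the outcome, as a careful person would: the job done as asked, in the order asked, and still so for the second after the job is handed in, with the robot touching nothing.
It also fails if it takes over 51 s, if anything falls off the work surface, if the arm or the gripper's body presses on something with over 40 N, if the wrist force passes 120 N, or if a joint passes its speed limit or range.

## Working session

There is one attempt and no reset: what is moved stays moved. The work goes in short steps, Python scripts to look and compute and a tool call to move; the robot and the scene stay as the last step left them, time stands still between calls to the robot, and variables do not carry over. Pictures are saved under pics/ and viewed, at most 10 in all, crops included, and the job is handed in when it is done.

Besides the shell and the picture viewer there is one more tool, called after ">>>" as a command line: name --argument value ..., lists and objects as JSON in quotes. apply_moves: Moves the arm, as the interface text tells. Its arguments: {"type":"object","properties":{"series":{"type":"array"},"grip_force":{"type":"number"}},"required":["series"]}

```bash
ls; mkdir -p pics; python3 - <<'E'
from rig import r
import cv2
s=r.sense();print({k:s[k] for k in s})
for n in("side","top"):
    f=r.grab_frame(n);cv2.imwrite(f"pics/{n}0.png",f["pixels"][:,:,::-1]);print({k:f[k] for k in f if k!="pixels"})
E
```

```text
pics
{'t': 0.0, 'qpos': array([-1.36727803e+00,  2.63533537e-01, -4.89606636e-02,  1.25941276e+00,
       -4.21369563e-05,  1.41552055e+00]), 'qvel': array([-0.00079325,  0.00095174, -0.00073131,  0.00049174, -0.00012801,
       -0.00100463]), 'tau': array([-3.74524912e-03, -6.37616730e+01,  3.84569156e+01,  1.37818028e-02,
       -1.78155442e-04,  1.90749466e-05]), 'ee_pos': array([ 0.18427699, -0.4912391 ,  0.19321092]), 'eef_rot': array([-3.09008318e+00, -5.60376335e-01,  1.08208458e-04]), 'wrist_force': array([ 0.03320191, -1.42242653, -0.53059108]), 'ft_torque': array([-0.02581908,  0.02304871, -0.0365368 ]), 'finger_force': 0.0, 'finger_gap': 0.08576674234981739}
{'fov_y': 48.90981072544556, 'cx': 281.5425905009456, 'cy': 208.58606981294415, 'origin': array([0.23247181, 0.66029592, 0.58888464]), 'rotation': array([ 0.26218449, -1.18202935, -2.41569306])}
{'fov_y': 50.2187213949523, 'cx': 276.79472138337024, 'cy': 209.05506873317745, 'origin': array([0.39209425, 0.05933056, 0.79085625]), 'rotation': array([ 0.15881745, -0.12090607, -1.57210479])}
```

View pics/top0.png

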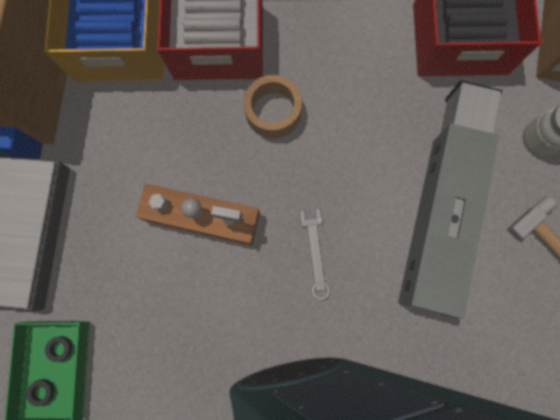

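View pics/side0.png

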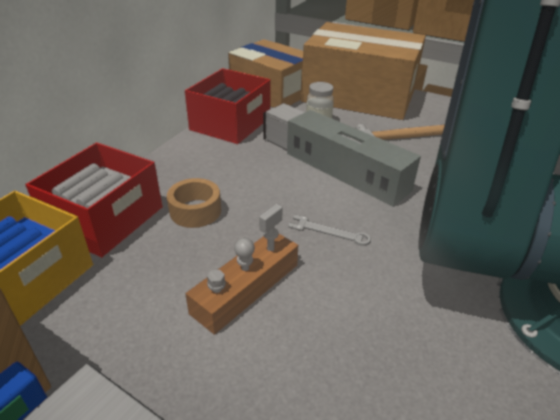

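The top view shows the T pin at about (227,213), the knob pin at (191,207) and the bolt at (157,202). The leg's slot is around (456,217), and there's a dark spot in it that is probably the hole. The side view shows the T handle at about (271,218) and the slot at (351,136). I'll enlarge these areas.

```bash
python3 - <<'E'
import cv2,numpy as np
t=cv2.imread("pics/top0.png");s=cv2.imread("pics/side0.png")
def c(im,x,y,w,h,k): return cv2.resize(im[y:y+h,x:x+w],(w*k,h*k),interpolation=cv2.INTER_CUBIC)
a=c(t,420,180,70,75,4);b=c(t,195,195,75,50,4);d=c(s,320,115,75,50,4);e=c(s,235,195,70,75,4)
C=np.zeros((600,800,3),np.uint8)
def put(i,x,y): C[y:y+i.shape[0],x:x+i.shape[1]]=i
put(a,0,0);put(b,300,0);put(e,0,300);put(d,300,300)
cv2.imwrite("pics/c.png",C)
E
```

```text
(no output)
```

View pics/c.png

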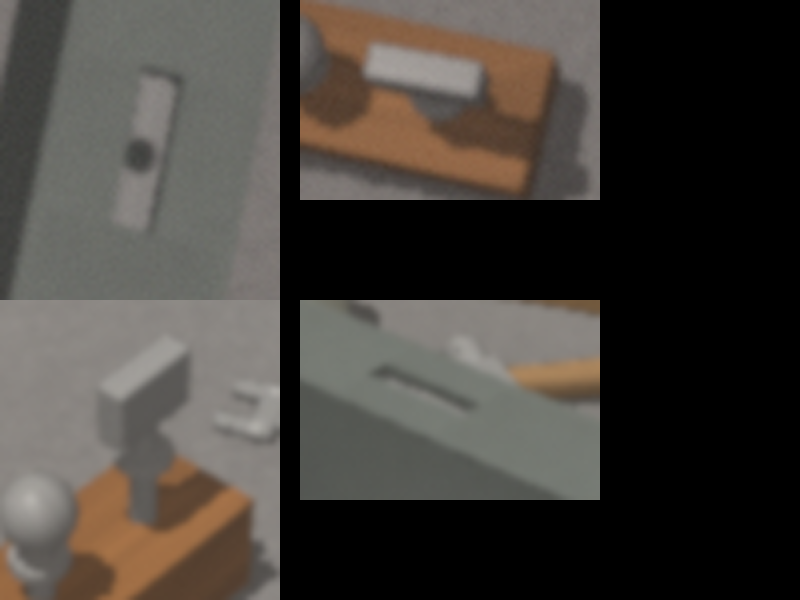

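The top crop shows the slot mouth with corners at about (456,197), (466,199), (448,237) and (457,238), and a dark round spot at (454.7,218.7). The side crop shows the handle's top face around (271,213) and the slot mouth around (351.7,137.2). Next I'll turn these into positions.

```bash
cat > h.py <<'E'
import cv2,numpy as np
from rig import r
from scipy.spatial.transform import Rotation as R
def ray(f,p):
    k=210/np.tan(np.radians(f["fov_y"]/2))
    d=R.from_rotvec(f["rotation"]).apply([(p[0]-f["cx"])/k,-(p[1]-f["cy"])/k,-1]);return f["origin"],d/np.linalg.norm(d)
def plane(f,p,z): o,d=ray(f,p);return o+d*(z-o[2])/d[2]
def tri(f1,p1,f2,p2):
    o1,d1=ray(f1,p1);o2,d2=ray(f2,p2)
    s=np.linalg.lstsq(np.c_[d1,-d2],o2-o1,rcond=None)[0]
    a,b=o1+s[0]*d1,o2+s[1]*d2;return (a+b)/2,np.linalg.norm(a-b)
def proj(f,P):
    k=210/np.tan(np.radians(f["fov_y"]/2));c=R.from_rotvec(f["rotation"]).inv().apply(np.array(P)-f["origin"])
    return f["cx"]-k*c[0]/c[2],f["cy"]+k*c[1]/c[2]
E
python3 - <<'E'
from h import *
np.set_printoptions(precision=4,suppress=True)
T=r.grab_frame("top");S=r.grab_frame("side")
def cr(x0,y0,oy,ox,P): return [np.array([x0+(p[0]-ox+.0)/4-.375,y0+(p[1]-oy)/4-.375]) for p in P]
sT=cr(420,180,0,0,[(145,68),(183,75),(150,234),(112,228)])
sS=cr(320,115,300,300,[(372,375),(392,364),(480,405),(464,413)])
hT=cr(195,195,0,300,[(371,43),(486,65),(479,98),(363,78)])
hS=cr(235,195,300,0,[(98,395),(172,337),(190,350),(118,408)])
m=lambda q:np.mean(q,0)
print("slot",tri(T,m(sT),S,m(sS)));print("handle top",tri(T,m(hT),S,m(hS)))
P=[plane(T,p,.09)[:2] for p in sT];print("slot corners z.09",P)
P2=[plane(S,p,.09)[:2] for p in sS];print("side",P2, np.mean(P2,0))
H=[plane(T,p,.13)[:2] for p in hT];print("handle",H,np.mean(H,0));H2=[plane(S,p,.13)[:2] for p in hS];print(H2,np.mean(H2,0))
hole=cr(420,180,0,0,[(139,155)])[0];print("hole",plane(T,hole,.082))
# masks
for n,f,lo,hi,z in(("leg",T,(35,22,40),(90,255,255),.09),("block",T,(3,90,60),(18,255,255),.05)):
    hsv=cv2.cvtColor(f["pixels"],cv2.COLOR_RGB2HSV);k=cv2.inRange(hsv,lo,hi)
    if n=="block": k[:, :130]=0;k[:170]=0;k[:,270:]=0;k[260:]=0
    else: k[:,:390]=0;k[:90]=0;k[320:]=0;k[:,515:]=0
    cs=max(cv2.findContours(k,0,2)[0],key=cv2.contourArea);q=cv2.boxPoints(cv2.minAreaRect(cs))
    W=np.array([plane(T,p,z)[:2] for p in q]);print(n,cv2.contourArea(cs),q.round(1).tolist(),W,W.mean(0),np.linalg.norm(W-np.roll(W,1,0),axis=1))
E
```

```text
slot (array([ 0.5007, -0.2058,  0.0913]), np.float64(0.0034918587971909023))
handle top (array([0.5064, 0.1518, 0.1269]), np.float64(0.0016450157818022092))
slot corners z.09 [array([ 0.5359, -0.2074]), array([ 0.533, -0.222]), array([ 0.47  , -0.2044]), array([ 0.4724, -0.1899])]
side [array([ 0.5321, -0.2083]), array([ 0.527 , -0.2256]), array([ 0.4683, -0.2063]), array([ 0.473 , -0.1938])] [ 0.5001 -0.2085]
handle [array([0.5175, 0.1721]), array([0.5087, 0.1286]), array([0.4962, 0.1311]), array([0.5041, 0.1749])] [0.5066 0.1517]
[array([0.5128, 0.1764]), array([0.5049, 0.1294]), array([0.4945, 0.1335]), array([0.5021, 0.1795])] [0.5036 0.1547]
hole [ 0.5024 -0.2055  0.082 ]
leg 0.0 [[408.0, 262.0], [408.0, 262.0], [408.0, 262.0], [408.0, 262.0]] [[ 0.4334 -0.1265]
 [ 0.4334 -0.1265]
 [ 0.4334 -0.1265]
 [ 0.4334 -0.1265]] [ 0.4334 -0.1265] [0. 0. 0. 0.]
block 4117.0 [[135.10000610351562, 218.1999969482422], [143.0, 182.6999969482422], [259.1000061035156, 208.5], [251.1999969482422, 244.0]] [[0.5117 0.3163]
 [0.5732 0.3059]
 [0.5267 0.1067]
 [0.4668 0.1197]] [0.5196 0.2122] [0.2017 0.0624 0.2045 0.0613]
```

>>> apply_moves --series '[[[0, 0, 0], -6.5, 0], [[0, 0, 0], -6.5, 0], [[0, 0, 0], -6.5, 0], [[0, 0, 0], -6.5, 0], [[0, 0, 0], -6.5, 0], [[0, 0, 0], -6.5, 0], [[0, 0, 0], -6.5, 0], [[0, 0, 0], -6.5, 0], [[0, 0, 0], -6.5, 0], [[0, 0, 0], -0.5, 0], [[0, 0, 0], 0, 0]]'

```text
t: 1.12
ee_pos: [0.1843, -0.4915, 0.1936]
eef_rot: [-2.417, -2.007, -0.0]
wrist_force: [-0.4, 0.6, 0.1]
finger_gap: 0.0854
finger_force: 0.0
```

>>> apply_moves --series '[[[0.03, 0.009, 0], 0, 0], [[0.03, 0.009, 0], 0, 0], [[0.03, 0.009, 0], 0, 0], [[0.03, 0.009, 0], 0, 0], [[0.03, 0.009, 0], 0, 0], [[0.03, 0.009, 0], 0, 0], [[0.03, 0.009, 0], 0, 0], [[0.03, 0.009, 0], 0, 0], [[0.03, 0.009, 0], 0, 0], [[0.03, 0.009, 0], 0, 0], [[0.03, 0.009, 0], 0, 0], [[0.03, 0.009, 0], 0, 0]]'

```text
t: 2.12
ee_pos: [0.3562, -0.1557, 0.1938]
eef_rot: [2.419, 2.004, 0.0]
wrist_force: [2.0, -0.2, 0.4]
finger_gap: 0.0854
finger_force: 0.0
```

>>> apply_moves --series '[[[0.03, 0.008, 0], 0, 0], [[0.03, 0.008, 0], 0, 0], [[0.03, 0.008, 0], 0, 0], [[0.03, 0.008, 0], 0, 0], [[0.03, 0.008, 0], 0, 0], [[0.03, 0.008, 0], 0, 0], [[0.03, 0.008, 0], 0, 0], [[0.03, 0.008, 0], 0, 0], [[0.03, 0.008, 0], 0, 0], [[0.03, 0.008, 0], 0, 0], [[0.03, 0.008, 0], 0, 0], [[0, 0, 0], 0, 0]]'

```text
t: 3.12
ee_pos: [0.5037, 0.1553, 0.1931]
eef_rot: [-2.415, -2.008, -0.001]
wrist_force: [-0.1, -0.5, -1.6]
finger_gap: 0.0857
finger_force: 0.0
```

>>> apply_moves --series '[[[-0.002, 0.0017, 0.02], 0, 0.4], [[0, 0, 0.02], 0, 0.4], [[0, 0, 0.02], 0, 0.5], [[0, 0, 0.017], 0, 0.5], [[0, 0, 0.01], 0, 0.5], [[0, 0, 0.01], 0, 0.5], [[0, 0, 0], 0, 0.5], [[0, 0, 0], 0, 0.5]]' --grip_force 20

```text
t: 3.78
ee_pos: [0.5032, 0.149, 0.0966]
eef_rot: [-2.417, -2.007, 0.001]
wrist_force: [0.5, 0.6, 1.0]
finger_gap: 0.0425
finger_force: 0.0
```

```bash
python3 - <<'E'
from h import *
T=r.grab_frame("top");S=r.grab_frame("side")
a=cv2.resize(T["pixels"][160:260,175:275],(400,400),interpolation=2);b=cv2.resize(S["pixels"][160:260,220:320],(400,400),interpolation=2)
cv2.imwrite("pics/g.png",np.hstack([a,b])[:,:,::-1]);s=r.sense();print(s["ee_pos"],s["finger_gap"],s["t"])
E
```

```text
[0.5038082  0.14917014 0.09736588] 0.0425855364794413 3.8833
```

View pics/g.png

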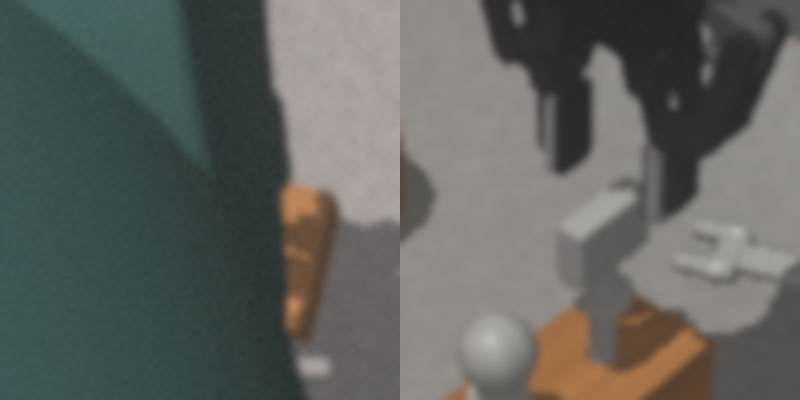

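```bash
python3 - <<'E'
from h import *
S=r.grab_frame("side");s=r.sense();M=R.from_rotvec(s["eef_rot"]);p=s["ee_pos"];print(p,s["qpos"].round(3))
f=lambda P:[round(float(v)) for v in ((proj(S,P)[0]-220)*4+400,(proj(S,P)[1]-160)*4)]
for y in(-.0213,.0213):
  for x in (-.011,.011): print(x,y,f(p+M.apply([x,y,0])),f(p+M.apply([x,y,-.006])),f(p+M.apply([x,y,-.03])))
for P in ((.505,.153,.13),(.5,.149,.0)): print(f(P))
E
```

```text
[0.5038816  0.1492017  0.09739505] [ 0.133  0.312 -0.247  1.01   0.     1.887]
-0.011 -0.0213 [666, 273] [667, 262] [669, 216]
0.011 -0.0213 [633, 300] [633, 289] [634, 243]
-0.011 0.0213 [586, 231] [586, 220] [586, 174]
0.011 0.0213 [552, 257] [552, 246] [551, 200]
[603, 207]
[615, 435]
```

The gripper fingers look about 25 mm higher in the side view than the measured pose predicts. I'll look closer before closing on the pin.

```bash
python3 - <<'E'
from h import *
S=r.grab_frame("side")
b=cv2.resize(S["pixels"][130:250,215:375],(800,600),interpolation=2);b=cv2.convertScaleAbs(b,alpha=1.5,beta=5)
s=r.sense();M=R.from_rotvec(s["eef_rot"]);p=s["ee_pos"]
for y in(-.0213,.0213):
  for x in (-.011,.011):
    u,v=proj(S,p+M.apply([x,y,-.006]));cv2.circle(b,(int((u-215)*5),int((v-130)*5)),3,(255,0,0),-1)
cv2.imwrite("pics/g2.png",b[:,:,::-1])
E
```

```text
(no output)
```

View pics/g2.png

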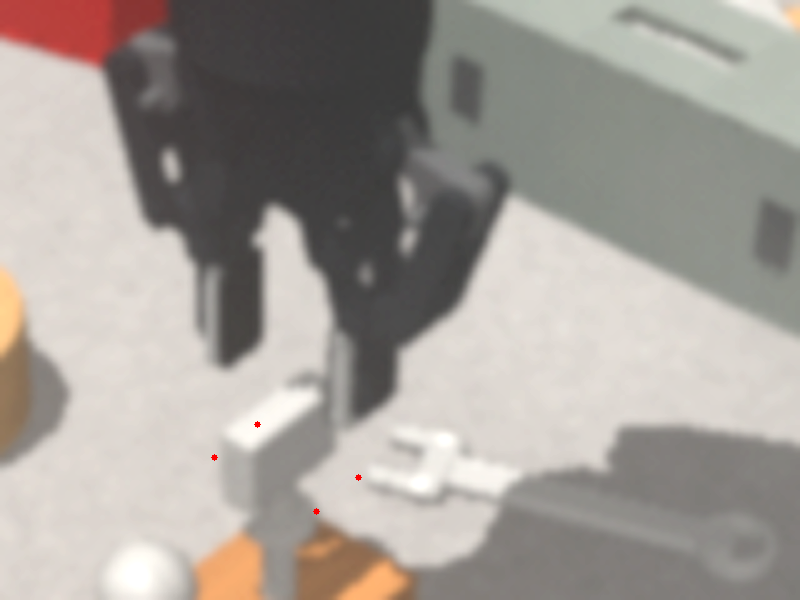

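The side view shows the fingertips at about (261,202) and (287,212). The pose predicts about (262,219) and (283,229), so pose and camera disagree by about 16 px. I'll lift and move to a spot both cameras can see to measure the offset.

>>> apply_moves --series '[[[0, 0, -0.03], 0, 0.5], [[0, 0, -0.03], 0, 0.5], [[0, 0, -0.03], 0, 0.5], [[0.0204, -0.0208, 0], 0, 0.5], [[0.0204, -0.0208, 0], 0, 0.5], [[0.0204, -0.0208, 0], 0, 0.5], [[0.0204, -0.0208, 0], 0, 0.5], [[0.0204, -0.0208, 0], 0, 0.5], [[0.0204, -0.0208, 0], 0, 0.5], [[0.0204, -0.0208, 0], 0, 0.5], [[0.0204, -0.0208, 0], 0, 0.5], [[0, 0, 0], 0, 0.5]]'

```text
t: 4.98
ee_pos: [0.3671, 0.3428, 0.1873]
eef_rot: [-2.411, -2.013, -0.002]
wrist_force: [0.1, -0.2, 0.1]
finger_gap: 0.0425
finger_force: 0.0
```

```bash
python3 - <<'E'
from h import *
T=r.grab_frame("top");S=r.grab_frame("side");s=r.sense();M=R.from_rotvec(s["eef_rot"]);p=s["ee_pos"];print(p,s["t"],s["finger_gap"])
out=[]
for f,n in((T,"T"),(S,"S")):
    u,v=proj(f,p);x0,y0=int(np.clip(u-75,0,410)),int(np.clip(v-95,0,270));print(n,u,v,x0,y0)
    b=cv2.resize(f["pixels"][y0:y0+150,x0:x0+150],(400,400),interpolation=2);b=cv2.convertScaleAbs(b,alpha=1.6,beta=10)
    for y in(-.0213,.0213):
        q=proj(f,p+M.apply([0,y,-.006]));cv2.circle(b,(int((q[0]-x0)*8/3),int((q[1]-y0)*8/3)),2,(255,0,0),-1)
    out.append(b)
cv2.imwrite("pics/v.png",np.hstack(out)[:,:,::-1])
E
```

```text
[0.36905924 0.34048537 0.18712878] 5.0833 0.042830179017024114
T 76.84242417863462 308.02941670904374 1 213
S 297.4535114465055 299.08752876756915 222 204
```

View pics/v.png

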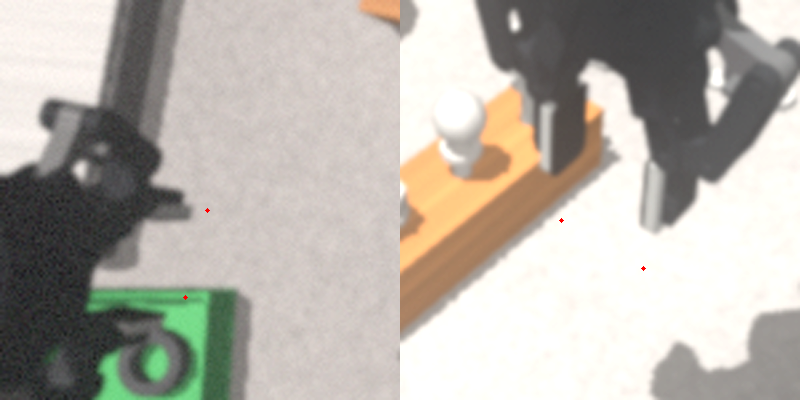

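```bash
python3 - <<'E'
from h import *
T=r.grab_frame("top");S=r.grab_frame("side");s=r.sense();M=R.from_rotvec(s["eef_rot"]);p=s["ee_pos"];print(p)
def t(pt,ps,y):
    pt=(1+pt[0]*.375,213+pt[1]*.375);ps=(222+(ps[0]-400)*.375,204+ps[1]*.375)
    o1,d1=ray(T,pt);o2,d2=ray(S,ps);o1=o1-M.apply([-.011,y,0]);o2=o2-M.apply([.011,y,0])
    q=np.linalg.lstsq(np.c_[d1,-d2],o2-o1,rcond=None)[0];a,b=o1+q[0]*d1,o2+q[1]*d2
    print(a,b,(a+b)/2-p,M.inv().apply((a+b)/2-p))
t((190,212),(547,172),.0243)
t((165,318),(650,230),-.0243)
E
```

```text
[0.36985586 0.33951364 0.1869391 ]
[0.36771311 0.34210582 0.23179376] [0.3659431  0.34151647 0.23151958] [-0.00302775  0.00229751  0.04471757] [ 0.00171672 -0.0033732  -0.04471891]
[0.3677124  0.34147846 0.23112901] [0.36467222 0.34057773 0.23095835] [-0.00366355  0.00151446  0.04410458] [ 0.00083108 -0.00385642 -0.04410631]
```

Both views agree on x and y to about 3 mm, but the visible fingertips stand about 44 mm above the reported TCP. I'll close to the grasp width and measure again.

>>> apply_moves --series '[[[0, 0, 0], 0, 0.82], [[0, 0, 0], 0, 0.82], [[0, 0, 0], 0, 0.82], [[0, 0, 0], 0, 0.82], [[0, 0, 0], 0, 0.82], [[0, 0, 0], 0, 0.82]]'

```text
t: 5.68
ee_pos: [0.3695, 0.3397, 0.1867]
eef_rot: [-2.415, -2.01, 0.0]
wrist_force: [0.8, -0.2, -0.9]
finger_gap: 0.0154
finger_force: 0.0
```

```bash
python3 - <<'E'
from h import *
T=r.grab_frame("top");S=r.grab_frame("side");s=r.sense();M=R.from_rotvec(s["eef_rot"]);p=s["ee_pos"];print(p,s["t"],s["finger_gap"])
out=[]
for f,x0,y0 in((T,1,243),(S,242,214)):
    b=cv2.resize(f["pixels"][y0:y0+100,x0:x0+100],(400,400),interpolation=2);b=cv2.convertScaleAbs(b,alpha=2,beta=20)
    for z in(0,-.02,-.04):
        q=proj(f,p+M.apply([0,0,z]));cv2.circle(b,(int((q[0]-x0)*4),int((q[1]-y0)*4)),2,(255,0,0),-1)
    out.append(b)
cv2.imwrite("pics/w.png",np.hstack(out)[:,:,::-1])
E
```

```text
[0.36946484 0.33978647 0.18668384] 5.7833 0.015404859216772426
```

View pics/w.png

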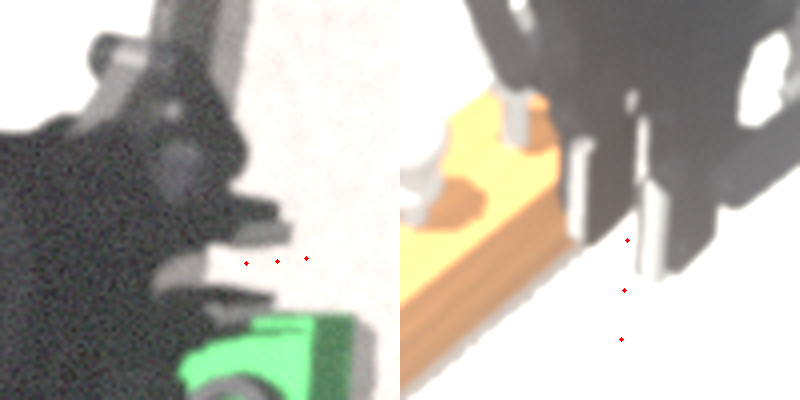

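```bash
python3 - <<'E'
from h import *
T=r.grab_frame("top");S=r.grab_frame("side");s=r.sense();M=R.from_rotvec(s["eef_rot"]);p=s["ee_pos"]
def t(pt,ps,y):
    pt=(1+pt[0]/4,243+pt[1]/4);ps=(242+(ps[0]-400)/4,214+ps[1]/4)
    o1,d1=ray(T,pt);o2,d2=ray(S,ps);o1=o1-M.apply([-.011,y,0]);o2=o2-M.apply([.011,y,0])
    q=np.linalg.lstsq(np.c_[d1,-d2],o2-o1,rcond=None)[0];a,b=o1+q[0]*d1,o2+q[1]*d2
    print(a,b,(a+b)/2-p)
t((290,235),(580,240),.011)
t((275,313),(652,278),-.011)
G=lambda x,y:np.array([x,y])-p[:2]
c,sn=np.cos(np.radians(79.5)),np.sin(np.radians(79.5));X=M.apply([1,0,0])[:2];Y=M.apply([0,1,0])[:2]
print(X,Y,X@G(.508,.151),Y@G(.508,.151))
E
```

```text
[0.36945196 0.33888967 0.22833709] [0.36743762 0.3382382  0.22807764] [-0.00099359 -0.00131008  0.04150145]
[0.36750771 0.33781377 0.22822139] [0.36625233 0.33742664 0.22811929] [-0.00255836 -0.00225382  0.04146443]
[0.18123202 0.98344037] [ 0.98344036 -0.18123202] -0.1606345354937453 0.17049710746109123
```

>>> apply_moves --series '[[[-0.0198, 0.0212, 0], 0, 0.4], [[-0.0198, 0.0212, 0], 0, 0.4], [[-0.0198, 0.0212, 0], 0, 0.4], [[-0.0198, 0.0212, 0], 0, 0.4], [[-0.0198, 0.0212, 0], 0, 0.4], [[-0.0198, 0.0212, 0], 0, 0.4], [[-0.0198, 0.0212, 0], 0, 0.4], [[-0.0198, 0.0212, 0], 0, 0.4], [[0, 0, 0.03], 0, 0.4], [[0, 0, 0.03], 0, 0.4], [[0, 0, 0.03], 0, 0.4], [[0, 0, 0], 0, 0.4]]'

```text
t: 6.88
ee_pos: [0.5047, 0.1527, 0.0922]
eef_rot: [-2.412, -2.007, 0.009]
wrist_force: [-0.9, 0.2, -0.8]
finger_gap: 0.0515
finger_force: 0.0
```

```bash
sleep 0; python3 - <<'E'
from h import *
s=r.sense();M=R.from_rotvec(s["eef_rot"]);p=s["ee_pos"];g=np.array([.5075,.153,.057])-p;print(p,M.inv().apply(g))
E
```

```text
[0.50469767 0.15272395 0.09222315] [0.00085866 0.0029393  0.0352026 ]
```

>>> apply_moves --series '[[[0, 0, 0.01], 0, 0.4], [[0, 0, 0.01], 0, 0.4], [[0, 0, 0.01], 0, 0.4], [[0, 0, 0.008], 0, 0.4], [[0, 0, 0], 0, 0.4], [[0, 0, 0], 0, 0.4]]'

```text
t: 7.38
ee_pos: [0.5077, 0.1535, 0.0594]
eef_rot: [2.414, 2.01, 0.0]
wrist_force: [-0.2, -0.1, 0.3]
finger_gap: 0.0513
finger_force: 0.0
```

```bash
python3 - <<'E'
from h import *
S=r.grab_frame("side");s=r.sense();M=R.from_rotvec(s["eef_rot"]);p=s["ee_pos"];print(p,M.inv().apply(np.array([.5075,.153,.057])-p),s["wrist_force"])
b=cv2.resize(S["pixels"][150:250,220:340],(720,600),interpolation=2);b=cv2.convertScaleAbs(b,alpha=1.6,beta=10)
cv2.imwrite("pics/x.png",b[:,:,::-1])
E
```

```text
[0.50789869 0.15342819 0.05957737] [-0.00049387 -0.00031646  0.00257703] [ 0.37724855 -0.12604582 -0.96854133]
```

View pics/x.png

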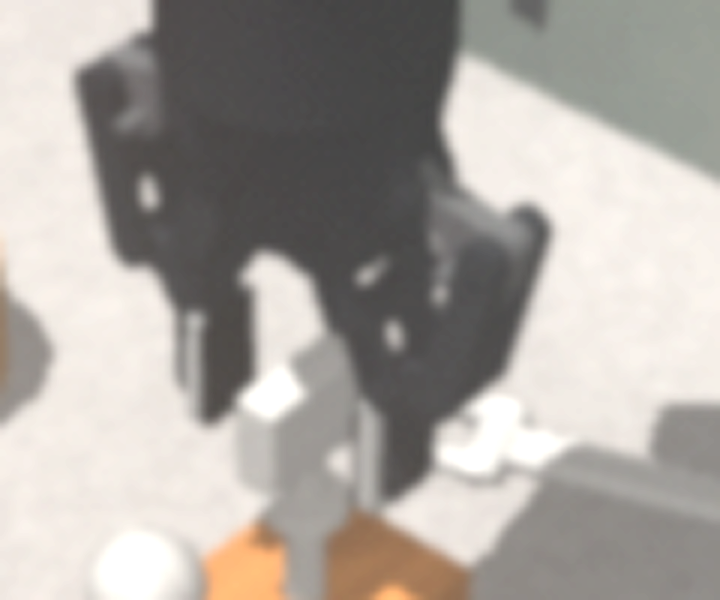

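The side view now shows the handle between the fingers, with tips at about (253,220) and (283,233). I'll close gently.

>>> apply_moves --series '[[[0, 0, 0], 0, 0.7], [[0, 0, 0], 0, 0.75], [[0, 0, 0], 0, 0.8], [[0, 0, 0], 0, 0.85], [[0, 0, 0], 0, 0.9], [[0, 0, 0], 0, 0.95], [[0, 0, 0], 0, 1], [[0, 0, 0], 0, 1]]' --grip_force 20

```text
t: 8.1
ee_pos: [0.5074, 0.1534, 0.059]
eef_rot: [-2.414, -2.01, -0.0]
wrist_force: [-2.5, 0.0, 7.0]
finger_gap: 0.014
finger_force: 20.5
```

>>> apply_moves --series '[[[0, 0, 0], 0, 1], [[0, 0, -0.005], 0, 1], [[0, 0, -0.01], 0, 1], [[0, 0, -0.01], 0, 1], [[0, 0, -0.015], 0, 1], [[0, 0, -0.015], 0, 1], [[0, 0, -0.015], 0, 1], [[0, 0, -0.02], 0, 1], [[0, 0, -0.02], 0, 1], [[0, 0, -0.02], 0, 1], [[0, 0, 0], 0, 1], [[0, 0, 0], 0, 1]]' --grip_force 60

```text
t: 9.1
ee_pos: [0.5079, 0.1534, 0.1892]
eef_rot: [2.414, 2.01, 0.002]
wrist_force: [-0.1, -0.6, -2.2]
finger_gap: 0.0134
finger_force: 58.8
```

>>> apply_moves --series '[[[-0.0296, 0.0051, 0], 0, 1], [[-0.0296, 0.0051, 0], 0, 1], [[-0.0296, 0.0051, 0], 0, 1], [[-0.0296, 0.0051, 0], 0, 1], [[-0.0296, 0.0051, 0], 0, 1], [[-0.0296, 0.0051, 0], 0, 1], [[-0.0296, 0.0051, 0], 0, 1], [[-0.0296, 0.0051, 0], 0, 1], [[-0.0296, 0.0051, 0], 0, 1], [[-0.0296, 0.0051, 0], 0, 1], [[-0.0296, 0.0051, 0], 0, 1], [[-0.0296, 0.0051, 0], 0, 1]]'

```text
t: 10.1
ee_pos: [0.5025, -0.2083, 0.1873]
eef_rot: [-2.413, -2.009, 0.001]
wrist_force: [0.3, 0.6, -2.0]
finger_gap: 0.013
finger_force: 58.6
```

>>> apply_moves --series '[[[0, 0, 0.01], 5, 1], [[0, 0, 0.01], 0, 1], [[0, 0, 0.008], 0, 1], [[0, 0, 0], 0, 1], [[0, 0, 0], 0, 1]]'

```text
t: 10.52
ee_pos: [0.5028, -0.2065, 0.16]
eef_rot: [-2.498, -1.903, 0.001]
wrist_force: [0.1, 0.1, -2.2]
finger_gap: 0.0134
finger_force: 58.5
```

```bash
python3 - <<'E'
from h import *
T=r.grab_frame("top");S=r.grab_frame("side");s=r.sense();p=s["ee_pos"];M=R.from_rotvec(s["eef_rot"]);print(p,s["wrist_force"],M.apply([0,1,0]),s["t"])
a=cv2.resize(T["pixels"][170:270,410:510],(400,400),interpolation=2);b=cv2.resize(S["pixels"][75:175,300:400],(400,400),interpolation=2)
# prior target pts drawn: expected pin tip (cam coords) and slot centre
for k,P in enumerate([(p[0]-.0026,p[1],.107),(.5015,-.2072,.09)]):
    q=proj(S,P);cv2.circle(b,(int((q[0]-300)*4),int((q[1]-75)*4)),2,((255,0,0),(0,0,255))[k],-1);print(q)
cv2.imwrite("pics/y.png",cv2.convertScaleAbs(np.hstack([a,b])[:,:,::-1],alpha=1.5,beta=5))
E
```

```text
[ 0.50342086 -0.20681181  0.16090322] [ 0.20489919  1.06593342 -2.24327143] [ 9.64124114e-01 -2.65451812e-01  1.71287854e-04] 10.6167
(np.float64(351.506360908662), np.float64(130.19723253903982))
(np.float64(350.3913211592032), np.float64(136.95343049159533))
```

View pics/y.png

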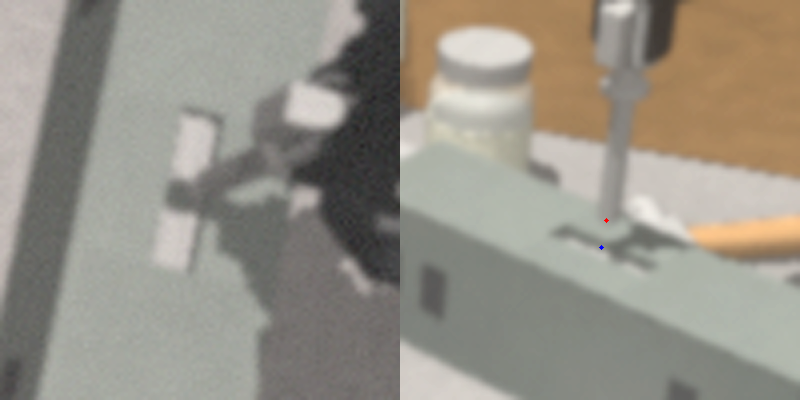

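The top view shows the pin end at about (461,217) and the hole spot at (454.6,218). The side view shows the tip at about (353,128.7), right over the slot.

```bash
python3 - <<'E'
from h import *
T=r.grab_frame("top");S=r.grab_frame("side");p=r.sense()["ee_pos"];M=R.from_rotvec(r.sense()["eef_rot"])
tt=(410+205/4-.4,170+188/4-.4);ts=(300+212/4-.4,75+213/4-.4)
print(p,tri(T,tt,S,ts));a=plane(T,tt,.107);b=plane(S,ts,.107);h=plane(T,(454.6-.2,218-.3),.082);sl=[.5028,-.2059];ss=[.5001,-.2085]
print(a,b,h)
for n,d in(("top hole",h-a),("top slot",np.r_[sl,0]-a),("side slot",np.r_[ss,0]-b)): print(n,M.inv().apply(np.r_[d[:2],0]))
E
```

```text
[ 0.5035728  -0.20693979  0.16113156] (array([ 0.49895096, -0.20325383,  0.11502428]), np.float64(0.0018887754578352334))
[ 0.50114639 -0.20613283  0.107     ] [ 0.50251327 -0.2180494   0.107     ] [ 0.50344452 -0.2055708   0.082     ]
top hole [1.15235282e-03 2.06624053e-03 1.24863628e-06]
top slot [6.63762174e-04 1.53233186e-03 9.66538430e-07]
side slot [ 8.56514594e-03 -4.86344452e-03 -5.33512800e-06]
```

>>> apply_moves --series '[[[0.0005, 0.001, 0.004], 0, 1], [[0, 0, 0.004], 0, 1], [[0, 0, 0.003], 0, 1], [[0, 0, 0.002], 0, 1], [[0, 0, 0], 0, 1]]'

```text
t: 11.13
ee_pos: [0.5041, -0.2067, 0.1471]
eef_rot: [-2.499, -1.902, 0.0]
wrist_force: [-0.1, 0.1, -2.3]
finger_gap: 0.0131
finger_force: 58.6
```

>>> apply_moves --series '[[[0, 0, 0.001], 0, 1], [[0, 0, 0.001], 0, 1], [[0, 0, 0.001], 0, 1], [[0, 0, 0], 0, 1]]'

```text
t: 11.47
ee_pos: [0.5044, -0.2069, 0.1446]
eef_rot: [-2.5, -1.903, 0.0]
wrist_force: [0.4, -0.4, -1.5]
finger_gap: 0.0131
finger_force: 58.6
```

>>> apply_moves --series '[[[0, 0, 0.001], 0, 1], [[0, 0, 0.001], 0, 1], [[0, 0, 0.001], 0, 1], [[0, 0, 0], 0, 1]]'

```text
t: 11.8
ee_pos: [0.5043, -0.2068, 0.1415]
eef_rot: [-2.5, -1.903, 0.0]
wrist_force: [-0.0, 0.1, -2.1]
finger_gap: 0.0135
finger_force: 58.6
```

>>> apply_moves --series '[[[0, 0, 0.001], 0, 1], [[0, 0, 0.001], 0, 1], [[0, 0, 0.001], 0, 1], [[0, 0, 0], 0, 1]]'

```text
t: 12.13
ee_pos: [0.5043, -0.2068, 0.1385]
eef_rot: [-2.5, -1.903, 0.0]
wrist_force: [-0.3, 0.3, -2.4]
finger_gap: 0.0129
finger_force: 58.6
```

>>> apply_moves --series '[[[0, 0, 0.001], 0, 1], [[0, 0, 0.001], 0, 1], [[0, 0, 0], 0, 1]]'

```text
t: 12.38
ee_pos: [0.5043, -0.2068, 0.1365]
eef_rot: [-2.5, -1.903, 0.0]
wrist_force: [-0.5, 0.3, -2.6]
finger_gap: 0.0135
finger_force: 58.6
```

>>> apply_moves --series '[[[0, 0, 0.001], 0, 1], [[0, 0, 0.001], 0, 1], [[0, 0, 0], 0, 1]]'

```text
t: 12.63
ee_pos: [0.5047, -0.207, 0.1354]
eef_rot: [2.499, 1.902, 0.001]
wrist_force: [-2.1, 0.0, 8.2]
finger_gap: 0.0131
finger_force: 60.4
```

Contact at the inner leg's floor height, about 10 N, with a slight sideways push. I'll search along the slot.

>>> apply_moves --series '[[[0, -0.0005, 0], 0, 1], [[0, -0.0005, 0], 0, 1], [[0, 0, 0], 0, 1]]'

```text
t: 12.88
ee_pos: [0.5042, -0.2069, 0.1355]
eef_rot: [2.498, 1.902, 0.002]
wrist_force: [0.2, 0.6, 6.5]
finger_gap: 0.0132
finger_force: 60.0
```

>>> apply_moves --series '[[[0, -0.0005, 0], 0, 1], [[0, -0.0005, 0], 0, 1], [[0, 0, 0], 0, 1]]'

```text
t: 13.13
ee_pos: [0.5035, -0.2067, 0.1355]
eef_rot: [2.498, 1.902, 0.002]
wrist_force: [4.1, 0.4, 4.3]
finger_gap: 0.0132
finger_force: 59.7
```

>>> apply_moves --series '[[[0, 0.001, 0], 0, 1], [[0, 0.001, 0], 0, 1], [[0, 0.001, 0], 0, 1], [[0, 0, 0], 0, 1]]'

```text
t: 13.47
ee_pos: [0.5051, -0.2072, 0.1354]
eef_rot: [2.5, 1.903, -0.001]
wrist_force: [-3.9, 1.9, 13.0]
finger_gap: 0.0132
finger_force: 61.0
```

>>> apply_moves --series '[[[0, 0.0005, 0], 0, 1], [[0, 0.0005, 0], 0, 1], [[0, 0, 0], 0, 1]]'

```text
t: 13.72
ee_pos: [0.5056, -0.2072, 0.1353]
eef_rot: [-2.499, -1.903, 0.001]
wrist_force: [-6.5, 2.1, 14.5]
finger_gap: 0.0132
finger_force: 61.4
```

>>> apply_moves --series '[[[0, 0.0005, 0], 0, 1], [[0, 0.0005, 0], 0, 1], [[0, 0, 0], 0, 1]]'

```text
t: 13.97
ee_pos: [0.5061, -0.2074, 0.1353]
eef_rot: [-2.499, -1.902, 0.002]
wrist_force: [-8.3, 3.0, 16.4]
finger_gap: 0.0129
finger_force: 62.0
```

>>> apply_moves --series '[[[0, 0, -0.002], 0, 1], [[0, 0, -0.001], 0, 1], [[0, 0, 0], 0, 1]]'

```text
t: 14.22
ee_pos: [0.5073, -0.2077, 0.1377]
eef_rot: [-2.5, -1.903, -0.0]
wrist_force: [0.3, 0.5, -3.1]
finger_gap: 0.0131
finger_force: 58.7
```

>>> apply_moves --series '[[[0, 0, 0.001], 0, 1], [[0, 0, 0.001], 0, 1], [[0, 0, 0.001], 0, 1], [[0, 0, 0], 0, 1]]'

```text
t: 14.55
ee_pos: [0.5077, -0.2079, 0.1358]
eef_rot: [2.498, 1.902, 0.001]
wrist_force: [-3.6, 2.1, 18.0]
finger_gap: 0.0133
finger_force: 61.6
```

```bash
python3 - <<'E'
from h import *
s=r.sense();print(s["ee_pos"],s["wrist_force"],s["ft_torque"],s["t"])
E
```

```text
[ 0.50771007 -0.20789005  0.13578315] [-3.59661869  2.11742612 17.98793503] [0.51220905 0.92953325 0.00310003] 14.55
```

>>> apply_moves --series '[[[0, 0, -0.003], 0, 1], [[0, -0.0025, 0], 0, 1], [[0, -0.0025, 0], 0, 1], [[0, 0, 0], 0, 1]]'

```text
t: 14.88
ee_pos: [0.5018, -0.2061, 0.1373]
eef_rot: [-2.499, -1.902, 0.0]
wrist_force: [-0.5, -0.7, -2.1]
finger_gap: 0.0135
finger_force: 58.8
```

>>> apply_moves --series '[[[0, 0, 0.001], 0, 1], [[0, 0, 0.001], 0, 1], [[0, 0, 0.001], 0, 1], [[0, 0, 0], 0, 1]]'

```text
t: 15.22
ee_pos: [0.5024, -0.2061, 0.1344]
eef_rot: [-2.499, -1.903, -0.0]
wrist_force: [-0.9, 0.6, -2.1]
finger_gap: 0.013
finger_force: 59.0
```

```bash
python3 - <<'E'
from h import *
s=r.sense();print(s["ee_pos"],s["wrist_force"],s["ft_torque"],s["t"])
E
```

```text
[ 0.5023883  -0.20613479  0.13438575] [-0.86131248  0.55765985 -2.10148787] [0.32168379 0.06332692 0.00514636] 15.2167
```

No contact force at this spot, and z is already below the earlier contact height, so the hole is found. I'll go deeper gently.

>>> apply_moves --series '[[[0, 0, 0.001], 0, 1], [[0, 0, 0.001], 0, 1], [[0, 0, 0.001], 0, 1], [[0, 0, 0], 0, 1]]'

```text
t: 15.55
ee_pos: [0.5022, -0.206, 0.1313]
eef_rot: [-2.499, -1.902, -0.0]
wrist_force: [-0.6, 3.2, -3.6]
finger_gap: 0.0134
finger_force: 58.8
```

>>> apply_moves --series '[[[0.0008, 0, 0.001], 0, 1], [[0, 0, 0.002], 0, 1], [[0, 0, 0.002], 0, 1], [[0, 0, 0], 0, 1]]'

```text
t: 15.88
ee_pos: [0.5025, -0.2055, 0.1262]
eef_rot: [-2.499, -1.903, 0.0]
wrist_force: [-1.0, 1.1, -2.7]
finger_gap: 0.0132
finger_force: 58.7
```

>>> apply_moves --series '[[[0, 0, 0.002], 0, 1], [[0, 0, 0.003], 0, 1], [[0, 0, 0.003], 0, 1], [[0, 0, 0], 0, 1]]'

```text
t: 16.22
ee_pos: [0.5025, -0.2055, 0.118]
eef_rot: [-2.499, -1.902, 0.0]
wrist_force: [-1.6, 1.2, -2.8]
finger_gap: 0.0131
finger_force: 58.6
```

>>> apply_moves --series '[[[0, -0.0003, 0.004], 0, 1], [[0, 0, 0.004], 0, 1], [[0, 0, 0.004], 0, 1], [[0, 0, 0.004], 0, 1], [[0, 0, 0.004], 0, 1], [[0, 0, 0], 0, 1]]'

```text
t: 16.72
ee_pos: [0.5022, -0.2054, 0.0978]
eef_rot: [-2.499, -1.902, 0.001]
wrist_force: [0.1, 1.4, -4.0]
finger_gap: 0.0132
finger_force: 58.7
```

>>> apply_moves --series '[[[0, 0, 0.004], 0, 1], [[0, 0, 0.004], 0, 1], [[0, 0, 0.004], 0, 1], [[0, 0, 0.004], 0, 1], [[0, 0, 0.004], 0, 1], [[0, 0, 0], 0, 1]]'

```text
t: 17.22
ee_pos: [0.5022, -0.2054, 0.0778]
eef_rot: [-2.499, -1.902, 0.001]
wrist_force: [-0.1, 1.6, -3.2]
finger_gap: 0.0135
finger_force: 58.6
```

>>> apply_moves --series '[[[0, 0, 0.003], 0, 1], [[0, 0, 0.002], 0, 1], [[0, 0, 0], 0, 1]]'

```text
t: 17.47
ee_pos: [0.5023, -0.2054, 0.0733]
eef_rot: [-2.5, -1.903, 0.0]
wrist_force: [-0.5, 2.0, -3.9]
finger_gap: 0.0132
finger_force: 58.7
```

>>> apply_moves --series '[[[0, 0, 0.001], 0, 1], [[0, 0, 0.001], 0, 1], [[0, 0, 0.001], 0, 1], [[0, 0, 0], 0, 1]]'

```text
t: 17.8
ee_pos: [0.5023, -0.2054, 0.0706]
eef_rot: [-2.5, -1.903, 0.0]
wrist_force: [-2.6, 2.9, -2.2]
finger_gap: 0.0139
finger_force: 58.9
```

>>> apply_moves --series '[[[0, 0, 0.001], 0, 1], [[0, 0, 0.0005], 0, 1], [[0, 0, 0], 0, 1]]'

```text
t: 18.05
ee_pos: [0.5024, -0.2054, 0.0692]
eef_rot: [-2.5, -1.903, -0.0]
wrist_force: [-2.2, 3.5, 0.4]
finger_gap: 0.0132
finger_force: 59.2
```

>>> apply_moves --series '[[[0, 0, 0.0005], 0, 1], [[0, 0, 0.0005], 0, 1], [[0, 0, 0], 0, 1]]'

```text
t: 18.3
ee_pos: [0.5024, -0.2055, 0.0691]
eef_rot: [2.499, 1.902, 0.0]
wrist_force: [-8.0, 6.8, 15.4]
finger_gap: 0.0133
finger_force: 61.5
```

Seated: z stopped at the predicted home height, with 15 N. Now I'll release and retreat.

>>> apply_moves --series '[[[0, 0, -0.001], 0, 1], [[0, 0, 0], 0, 0.7], [[0, 0, 0], 0, 0.5], [[0, 0, 0], 0, 0.3], [[0, 0, 0], 0, 0.3], [[0, 0, 0], 0, 0.3]]' --grip_force 20

```text
t: 18.8
ee_pos: [0.5026, -0.2057, 0.0692]
eef_rot: [2.5, 1.903, 0.0]
wrist_force: [0.4, 0.1, -0.4]
finger_gap: 0.0599
finger_force: 0.0
```

>>> apply_moves --series '[[[0, 0, -0.01], 0, 0.3], [[0, 0, -0.02], 0, 0.3], [[0, 0, -0.03], 0, 0.3], [[0, 0, -0.03], 0, 0.3], [[0, 0, -0.03], 0, 0.3], [[-0.03, 0, 0], 0, 0.3], [[-0.03, 0, 0], 0, 0.3], [[-0.03, 0, 0], 0, 0.3], [[-0.03, 0, 0], 0, 0.3], [[0, 0, 0], 0, 0.3], [[0, 0, 0], 0, 0.3]]'

```text
t: 19.72
ee_pos: [0.47, -0.3224, 0.1889]
eef_rot: [-2.502, -1.9, 0.0]
wrist_force: [0.4, 0.2, -0.6]
finger_gap: 0.0599
finger_force: 0.0
```

```bash
python3 - <<'E'
from h import *
T=r.grab_frame("top");S=r.grab_frame("side");print(r.sense()["ee_pos"],r.sense()["wrist_force"])
a=cv2.resize(T["pixels"][170:270,410:510],(400,400),interpolation=2);b=cv2.resize(S["pixels"][60:310,180:430],(400,400),interpolation=2)
cv2.imwrite("pics/z.png",cv2.convertScaleAbs(np.hstack([a,b])[:,:,::-1],alpha=1.5,beta=5))
E
```

```text
[ 0.47048371 -0.32079001  0.18911595] [0.38804605 0.07186537 0.71637392]
```

View pics/z.png

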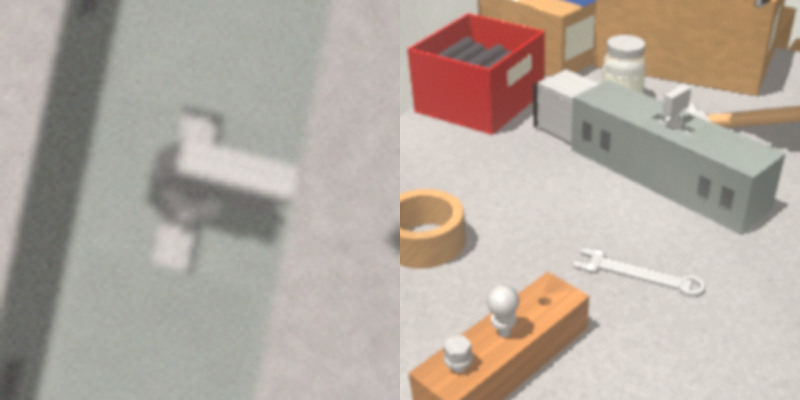

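The pin stands upright in the slot with its collar on the leg (top view about (457,218), side view about (351,128)). The other two pins are still in the block and the gripper is clear, so I'm handing in.

```bash
python3 -c "from rig import r;print(r.hand_in())"
```

```text
the job is handed in; nothing more can be done
None
```

The T-pin is fully home in the leg with its collar on the outer leg, it is released, the other two pins are still standing in the block, and the job was handed in at about 20 s.

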